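# Slide a wagon deck along the fence into the corner of a gluing jig

## Robot

A 6-joint arm with a two-finger parallel gripper is mounted at the origin on the work surface. World frame = base frame: x ahead of the robot, y to its left, z up, the work surface at z = 0. Lengths are in m, angles in rad, forces in N, time in s.
With the tool pointing down it reaches from about 0.35 to 0.8 m from the base axis. Payload 7.3 kg.
Tool frame: the origin (TCP) lies on the centre line of the jaws, within the pads' length; the fingertips stand robot.tip_extent ahead of it and the grasp point (between the pads) lies 2 mm behind it (robot.tip_extent is the distance from the TCP to the fingertips, in m); z points along the fingers, y is the line along which they close (so a half turn about z gives the same grasp; the last joint's range is limited). The gripper opens to 85 mm and grips with 20 to 120 N. Pads are 22 mm wide; open, the fingers measure 114 mm over their backs; the gripper's body (76 mm by 85 mm) begins 54 mm behind the grasp point. The pads swing forward as they close: fully open they stand 13 mm farther back than shut.
Start: joints at [1.134, 0.342, 1.524, -0, 1.275, -0.146], TCP at [0.151, 0.503, 0.248] pointing down, gripper open.
Joint ranges: [-2.53, 2.53], [-0.77, 2.02], [0.04, 2.7], [-1, 4.14], [0.28, 2.66], [-3.11, 3.11]. Speed limits (rad/s): [2.57, 2.57, 3.14, 3.14, 3.14, 3.14].

## Interface

Orientations are given as a rotation vector (axis times angle).
In Python, from workcell import robot, capture, calibration, workorder, boxes_of, outline_of, tip_of gives the robot as it stands.
- The arm moves only by the tool drive_tool, never from a script. Its argument "plan" is a list of rows, each a list of 5 numbers: the closure, from -1 (fully open) to 1 (shut), so that 0 is half open, then the shift along the tool's x, y, z each as a share of 50 cm, from -1 to 1, then the turn about the tool's z as a share of pi rad, from -1 to 1. In form: [[gripper, dx, dy, dz, turn], ...]. A call has 1 to 10 rows; each row is the pose to reach, as a shift and turn from the pose commanded when the call began, along the tool's axes at that moment, turning the shorter way round; what a row does not reach only later rows make up. A row lasts 1/8 s, in which the tool goes at most 62.5 mm and 10.7 degrees, less where a joint would pass 70% of its speed; a pose out of reach is approached as far as the arm can. A call with a number of a shift or a turn outside -1 to 1 is refused whole. A call with a gripper value outside its range is refused whole. The fingers move at their own pace and stop on an object; "grip_force" is the grip in N (left out, the last holds). Time passes only in rows, so rows that repeat a pose let the fingers close. It gives the time, the measured TCP pose, the force, the opening and the grip force at its end, in the units of the state.
- robot.sense(): the state, without advancing time (a new reading comes with each control period).
- capture(name): name is "scene" or "top"; returns the picture (420x560x3 uint8, red, green, blue); there is no depth.
- calibration(name): a dict with "intrinsics" (3x3 intrinsics, pixels), "xyz" and "orientation" of the camera in the world. Camera axes: x right, y down, z forward; pixel columns grow to the right and rows downward; lengths in m; the calibration is good to about 2 mm. A picture is of the moment at which its call begins. calibration takes no time and is no camera call.
- workorder.job_done(): hands the job in; it is judged then, once.
Trained networks look in the newest picture that a camera, given by its name, has taken for a name from the list of things; names that differ only in an ending like _2 or _b are one class to them, and where a whole thing is asked for, a point or a joint stands for the part that bears it (a point fixed in the world has none). Each returns a list of dicts, best first, with "score" (0 to 1); they miss things now and then, are a little off and sometimes report something else, mostly with a low value. They report only what shows in the picture. A call takes as long as a camera call.
- boxes_of(camera, target): "point" ([x, y, z] in m, in world coordinates, good to about 4 mm: the middle of the surface that is visible of it).
- outline_of(camera, target): "region" (420x560 bool, what is visible of it).
- tip_of(camera, target): "point" ([x, y, z] in m, in world coordinates, good to about 4 mm: a listed point, or the origin of a listed thing).
The state is a dict: "time": time; "qpos": joint angles; "dq": joint speeds; "tau": joint torques, N m; "tcp_pos": TCP position; "orientation": TCP orientation; "wrist_force": force on the tool from outside, world axes, zero at the start; "moment": the same for the moment, N m; "gripper_width": finger opening in m; "gripper_force": force on a finger pad.
Only numpy, scipy, OpenCV 4.12 (cv2) and the standard library are available. Lean on these libraries where they do the work, as an engineer would, in place of code of your own. Each camera call takes 0.05 s, during which the arm holds its last target. There are 200 camera calls.

## Task

On the model maker's gluing jig, use the fingertips to push the loose orange wagon deck straight back until its long side lies flat against the long blue fence, then, keeping it against that fence all the way, slide it along into the free corner, between the fence and the two magnets set there as stops, until it is fully home against the end fence. Only push it: never pick it up. Leave the green wagon curing in the other corner, the magnets, the glue and the paint jar where they are.

Things in the scene. Friction and masses are not known exactly. Their poses are not given: they have to be found in the camera images.
- jig: Gluing jig, fixed: steel plate 200 (x) by 350 (y) by 5 mm with blue fence bars 12 mm wide, 14 mm high above the plate. Origin: centre of the plate's underside, z up. Long fence along y on the far side, inner face at x = +88 mm; end fences along x, inner faces at y = +160 and -160 mm; no fence at -x (robot's side). Bars and plate are rigid. Position and yaw vary.
- deck: The part to slide: loose flat-sided model wagon deck, orange planked top, 36 (x) by 64 (y) by 12 mm high, about 60 g. Origin: centre of its underside, z up, long sides along its y. Starts turned, mid-plate, away from the fence; slides with friction and stays where left. Fully home its centre is 18 mm from the long fence and 32 mm from the end fence.
- stops: Two fixed 16 mm silvery cube magnets, red caps, in the free corner (+y or -y end, varies). Origin: on the plate, centre of the pocket, where the deck's centre must come (within 1 mm); axes as the jig's. Cubes at x = -36 to -20, y = -20 to -4 and +4 to +20 mm. Pocket 38.5 mm wide from cubes to long fence, entered along the fence; the deck when home sticks out 12 mm past the cubes.
- wagon: Bystander: finished green open wagon, 36 by 64 mm, 32 mm high, standing loose in the other corner of the jig. Origin: centre of its underside.
- magnet: Bystander: spare silvery magnet with a blue cap, 22 by 22 by 16 mm high, loose on the plate near its open side, towards the +y end. Origin: centre of its underside.
- glue: Bystander: small white glue bottle with a yellow label and a red nozzle, 30 mm diameter, 82 mm high, standing on the bench beyond one end of the jig. Origin: centre of its base.
- jar: Bystander: small green paint jar with a black cap, 33 mm diameter, 38 mm high, standing on the bench beyond the other end of the jig. Origin: centre of its base.

How it is judged:
On the way:
1. the deck's long side lies flat against the long fence (gap at most 2.5 mm, turned less than 0.05 rad) while its centre is still more than 75 mm short of home (x of deck in the frame of stops above -0.002 m and angle between the x axis of deck and the x axis of jig, either way round below 0.05 rad and (y of deck in the frame of stops above 0.075 m or y of deck in the frame of stops below -0.075 m)), for 0.2 s.
At the end, for the whole second after the job is handed in: the deck lies flat and at rest on the plate in the free corner: at most 2.5 mm from the long fence, at most 3 mm from the end fence, parallel to them within 0.05 rad, the green wagon not moved (x of deck in the frame of stops above -0.002 m and angle between the x axis of deck and the x axis of jig, either way round below 0.05 rad and y of deck in the frame of stops between -0.0025 and 0.0025 m and z of deck in the frame of jig below 0.007 m and angle between deck's own z axis and vertical below 0.05 rad and linear speed of deck below 0.01 m/s and distance of wagon from where it was at the start of the episode below 0.005 m); the robot touches nothing.
It fails at once if the deck is picked up (lifted 5 mm off the plate or tipped over 0.25 rad) (z of deck in the frame of jig above 0.01 m or angle between deck's own z axis and vertical above 0.25 rad).
It fails at once if in the last 75 mm to home the deck is off the long fence (more than 5 mm away or turned over 0.12 rad) (y of deck in the frame of stops between -0.075 and 0.075 m and (x of deck in the frame of stops below -0.0045 m or angle between the x axis of deck and the x axis of jig, either way round above 0.12 rad)).
It fails at once if the curing wagon is moved 5 mm (distance of wagon from where it was at the start of the episode above 0.005 m).
It fails at once if the spare magnet is moved 10 mm (distance of magnet from where it was at the start of the episode above 0.01 m).
It fails at once if the glue bottle or the paint jar is moved 10 mm (distance of any of glue, jar from where it was at the start of the episode above 0.01 m).
It also fails if it takes over 45 s, if anything falls off the work surface, if the arm or the gripper's body presses on something with over 40 N, if the wrist force passes 120 N, or if a joint passes its speed limit or range.

## Working session

There is one attempt and no reset: what is moved stays moved. The work goes in short steps, Python scripts to look and compute and a tool call to move; the robot and the scene stay as the last step left them, time stands still between calls to the robot, and variables do not carry over. Pictures are saved under pics/ and viewed, at most 11 in all, crops included, and the job is handed in when it is done.

Besides the shell and the picture viewer there is one more tool, called after "Emit:" as a command line: name --pt "numbers of a row" for each row, then --argument value for the rest. drive_tool: Moves the arm, as the interface text tells. Shift numbers are shares of 50 cm and turn numbers shares of pi rad, none past 1 either way. Its arguments: {"type":"object","properties":{"plan":{"type":"array","items":{"type":"array","items":{"type":"number"}}},"grip_force":{"type":"number"}},"required":["plan"]}

```bash
mkdir -p pics; ls; python3 - <<'E'
from workcell import robot,capture,calibration,tip_of,boxes_of
import cv2,numpy as np
for n in ["scene","top"]:
    im=capture(n); cv2.imwrite(f"pics/{n}0.png",im[:,:,::-1]); c=calibration(n); print(n,c)
for t in ["jig","deck","stops","wagon","magnet","glue","jar"]:
    for n in ["top","scene"]:
        print(t,n,[(np.round(d["point"],4),round(d["score"],2)) for d in tip_of(n,t)[:2]])
s=robot.sense();print(s, robot.tip_extent)
E
```

```text
pics
scene {'intrinsics': array([[533.96167436,   0.        , 280.91327591],
       [  0.        , 533.96167436, 211.16245987],
       [  0.        ,   0.        ,   1.        ]]), 'xyz': array([1.04919752, 0.0614735 , 0.82135051]), 'orientation': array([-1.8779758 , -1.95367791,  0.55841802])}
top {'intrinsics': array([[499.40991067,   0.        , 271.76766055],
       [  0.        , 499.40991067, 213.6746513 ],
       [  0.        ,   0.        ,   1.        ]]), 'xyz': array([0.31191801, 0.01228072, 1.06866954]), 'orientation': array([-2.15829419,  2.04673641, -0.23204306])}
jig top [(array([ 0.5108, -0.0036,  0.001 ]), 0.78)]
jig scene [(array([ 0.5162, -0.003 , -0.0015]), 0.65)]
deck top []
deck scene [(array([ 0.4945, -0.006 ,  0.0044]), 0.85)]
stops top [(array([ 0.5613, -0.1384,  0.0094]), 0.57)]
stops scene [(array([ 0.5653, -0.1419,  0.006 ]), 0.68)]
wagon top [(array([0.6003, 0.1119, 0.0049]), 0.96)]
wagon scene [(array([0.6021, 0.1133, 0.004 ]), 0.83)]
magnet top [(array([0.4701, 0.1198, 0.0066]), 0.43)]
magnet scene [(array([0.4705, 0.1182, 0.0056]), 0.74), (array([ 0.55
[... 227 characters left out ...]
 0.28)]
jar scene []
{'time': 0.8, 'qpos': array([ 1.13401265e+00,  3.41957294e-01,  1.52412920e+00, -1.44128110e-05,
        1.27539908e+00, -1.46005227e-01]), 'dq': array([-0.00018587,  0.00228516,  0.00106036, -0.00118848, -0.00014073,
       -0.00014922]), 'tau': array([-1.04314106e-03, -4.33533633e+01, -2.46253860e+01, -1.73705298e-04,
        5.22102855e-04,  5.76162051e-06]), 'tcp_pos': array([0.15050284, 0.50296774, 0.24833348]), 'orientation': array([4.55133384e-01, 3.10840501e+00, 1.54887365e-04]), 'wrist_force': array([ 0.18210678,  0.04184099, -0.27754367]), 'moment': array([-0.0060181 , -0.02370909,  0.04903079]), 'gripper_force': 0.0, 'gripper_width': 0.08527192725706995} 0.017
```

View pics/top0.png

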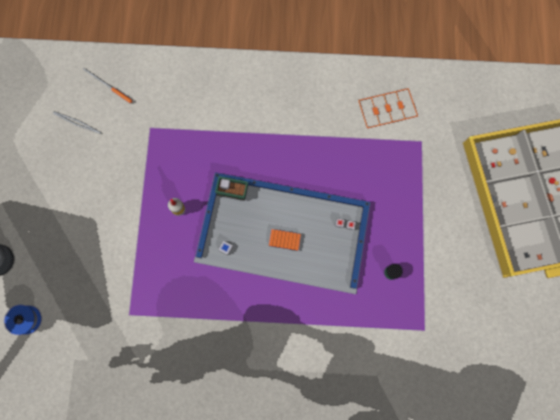

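View pics/scene0.png

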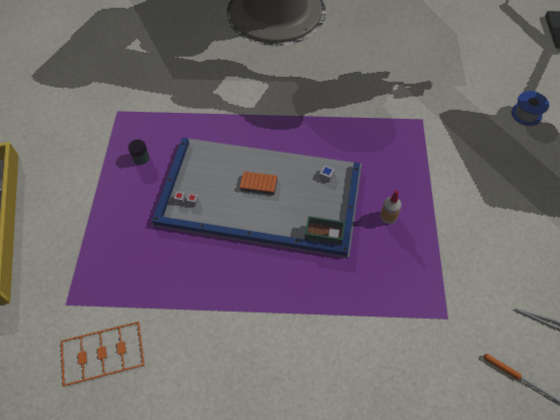

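The free corner is the −y end: the red-capped stops are at (345,224) in the top view, with the jar at (393,271). The deck is mid-plate at (285,240), the wagon at (232,187) and the spare magnet at (226,247). I'll fit the jig and deck poses to the colour masks next.

```bash
cat > h.py <<'E'
from workcell import robot,capture,calibration
import cv2,numpy as np
from scipy.optimize import minimize
from scipy.spatial.transform import Rotation as R
C={n:calibration(n) for n in("top","scene")}
def proj(n,P):
    c=C[n]; p=(np.asarray(P)-c["xyz"])@R.from_rotvec(c["orientation"]).as_matrix()
    q=p@c["intrinsics"].T; return q[:,:2]/q[:,2:]
def box(x0,x1,y0,y1,z0,z1): return np.array([[x,y,z] for x in(x0,x1) for y in(y0,y1) for z in(z0,z1)])
def place(p,B): 
    c,s=np.cos(p[2]),np.sin(p[2]); return np.c_[p[0]+c*B[:,0]-s*B[:,1],p[1]+s*B[:,0]+c*B[:,1],B[:,2]]
FENCE=[box(.088,.1,-.172,.172,.005,.019),box(-.1,.1,.16,.172,.005,.019),box(-.1,.1,-.172,-.16,.005,.019)]
DECK=[box(-.018,.018,-.032,.032,.005,.017)]
S=8
def render(n,p,BS):
    m=np.zeros((420,560),np.uint8)
    for B in BS: 
        h=cv2.convexHull(proj(n,place(p,B)).astype(np.float32))
        cv2.fillConvexPoly(m,np.round(h*256).astype(np.int32),255,cv2.LINE_AA,8)
    return cv2.GaussianBlur(m,(0,0),1)/255.
def masks(im):
    h=cv2.cvtColor(im,cv2.COLOR_RGB2HSV).astype(int)
    H,s,v=h[...,0],h[...,1],h[...,2]
    return ((H>100)&(H<122)&(s>120)).astype(float),((H>3)&(H<18)&(s>150)&(v>90)).astype(float)
def fit(ms,p0,BS,rad):
    w={}
    for n in ms:
        win=np.zeros((420,560),np.uint8); c=proj(n,[[p0[0],p0[1],.01]])[0]
        cv2.circle(win,tuple(int(i) for i in c),rad,1,-1); w[n]=win
    f=lambda q:sum((w[n]*(render(n,(q[0]*.01,q[1]*.01,q[2]*.1),BS)-cv2.GaussianBlur(ms[n],(0,0),1))**2).sum() for n in ms)
    q0=np.array([p0[0]/.01,p0[1]/.01,p0[2]/.1])
    r=minimize(f,q0,method="Nelder-Mead",options=dict(initial_simplex=q0+np.r_[np.zeros((1,3)),np.eye(3)],xatol=1e-3,fatol=1e-2))
    return r.x*[.01,.01,.1],r.fun
def look(p0j=None,p0d=None,cams=("top","scene")):
    out={}
    im={n:capture(n) for n in cams}; mk={n:masks(im[n]) for n in cams}
    for k in [cams]+[(n,) for n in cams]:
        if p0j is not None: out["jig",k]=fit({n:mk[n][0] for n in k},p0j,FENCE,110)
        if p0d is not None: out["deck",k]=fit({n:mk[n][1] for n in k},p0d,DECK,30)
    return im,out
def rel(d,j):
    c,s=np.cos(j[2]),np.sin(j[2]); v=np.array(d[:2])-j[:2]
    return np.array([c*v[0]+s*v[1],-s*v[0]+c*v[1],d[2]-j[2]])
E
python3 - <<'E'
from h import *
im,o=look((.513,-.003,-.1),(.495,-.006,-.0))
for k,v in o.items(): print(k,np.round(v[0],4),round(v[1],1))
for k in [("top","scene"),("top",),("scene",)]: print(rel(o["deck",k][0],o["jig",k][0]).round(4))
for n in im:
    a=im[n][:,:,::-1].copy()
    for B,k in ((FENCE,"jig"),(DECK,"deck")):
        for b in B:
            cv2.polylines(a,[np.int32(np.round(cv2.convexHull(proj(n,place(o[k,("top","scene")][0],b)).astype(np.float32))))],True,(0,255,255),1)
    cv2.imwrite(f"pics/{n}1.png",a)
a=cv2.imread("pics/top1.png")[160:310,180:420];b=cv2.imread("pics/scene1.png")[120:270,140:380]
cv2.imwrite("pics/c1.png",cv2.resize(np.vstack([a,b]),None,fx=2,fy=2,interpolation=cv2.INTER_CUBIC))
E
```

```text
('jig', ('top', 'scene')) [ 0.5106 -0.0048 -0.1443] 1688.6
('deck', ('top', 'scene')) [ 0.4934 -0.0084 -0.1094] 215.9
('jig', ('top',)) [ 0.5138 -0.0057 -0.1506] 646.1
('deck', ('top',)) [ 0.4955 -0.0093 -0.0907] 57.2
('jig', ('scene',)) [ 0.5073 -0.0041 -0.1424] 885.2
('deck', ('scene',)) [ 0.4872 -0.0078  0.0486] 136.0
[-0.0165 -0.006   0.0349]
[-0.0176 -0.0063  0.0598]
[-0.0193 -0.0065  0.191 ]
```

View pics/c1.png

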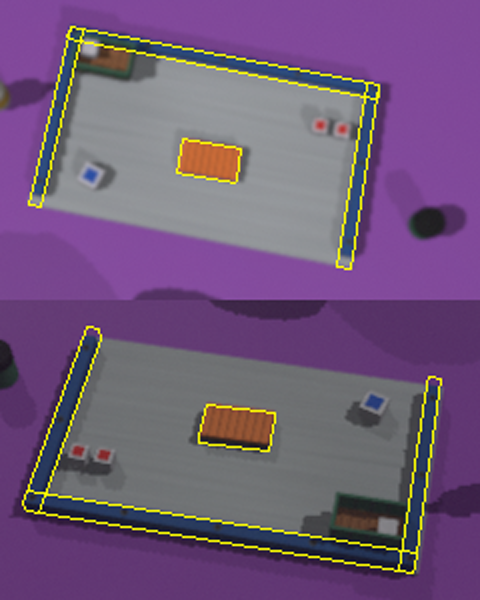

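```bash
cat >> h.py <<'E'
J=np.array([.513,-.0055,-.148])
def goal(xj,yj,z,yaw=0,T=None):
    """row numbers from present pose to tool at jig (xj,yj), height z, tool y along jig y+yaw"""
    s=robot.sense(); A=R.from_rotvec(s["orientation"]).as_matrix()
    p=place(J,np.array([[xj,yj,z]]))[0]; d=A.T@(p-s["tcp_pos"])
    ty=J[2]+yaw+np.pi/2; now=np.arctan2(A[1,1],A[0,1])
    t=-((ty-now+np.pi/2)%np.pi-np.pi/2)
    print("goal",(xj,yj,z),"row",np.round(d/.5,4),"turn",round(t/np.pi,4))
def here():
    s=robot.sense(); A=R.from_rotvec(s["orientation"]).as_matrix()
    print("t",s["time"],"jig",rel([*s["tcp_pos"][:2],np.arctan2(A[1,1],A[0,1])-np.pi/2],J).round(4),"z",round(s["tcp_pos"][2],4),"F",s["wrist_force"].round(1),"w",round(s["gripper_width"],4))
E
python3 -c "
from h import *
here(); goal(-.062,-.006,.12)"
```

```text
t 0.9 jig [-0.4335  0.4495 -0.1428] z 0.2484 F [-0.6  0.8  0.1] w 0.0856
goal (-0.062, -0.006, 0.12) row [-0.8651 -0.796   0.2566] turn -0.0455
```

Emit:
drive_tool --pt "0.25 -0.865 -0.796 0.1 -0.0455" --pt "0.25 -0.865 -0.796 0.1 -0.0455" --pt "0.25 -0.865 -0.796 0.1 -0.0455" --pt "0.25 -0.865 -0.796 0.1 -0.0455" --pt "0.25 -0.865 -0.796 0.1 -0.0455" --pt "0.25 -0.865 -0.796 0.1 -0.0455" --pt "0.25 -0.865 -0.796 0.1 -0.0455" --pt "0.25 -0.865 -0.796 0.1 -0.0455" --pt "0.25 -0.865 -0.796 0.1 -0.0455" --pt "0.25 -0.865 -0.796 0.1 -0.0455" --grip_force 30

```text
time: 2.15
tcp_pos: [0.452, -0.0052, 0.1981]
orientation: [0.237, 3.132, -0.0]
wrist_force: [-0.7, 1.1, 0.1]
gripper_width: 0.032
gripper_force: 0.0
```

```bash
python3 -c "
from h import *
here(); print(robot.tip_extent)
im=capture('scene');cv2.imwrite('pics/s2.png',cv2.resize(im[60:260,130:400,::-1],None,fx=2.5,fy=2.5,interpolation=cv2.INTER_CUBIC))
goal(-.062,-.006,.032)"
```

```text
t 2.15 jig [-0.0603 -0.0087 -0.003 ] z 0.1981 F [-0.7  1.1  0.1] w 0.032
0.017
goal (-0.062, -0.006, 0.032) row [0.0066 0.0083 0.3318] turn -0.001
```

View pics/s2.png

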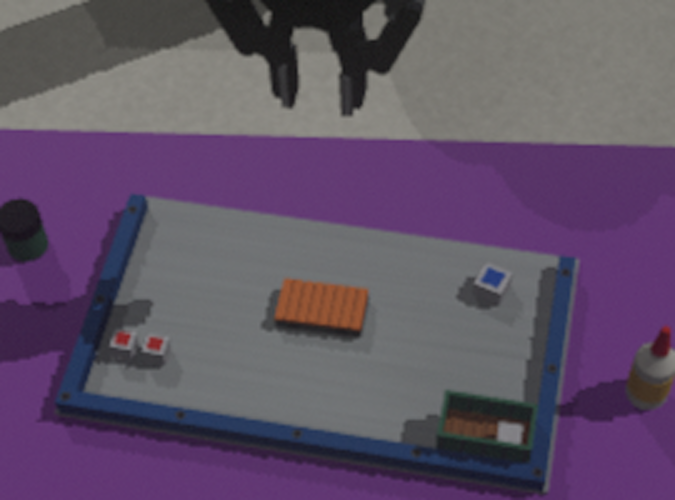

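Emit:
drive_tool --pt "0.25 0.0066 0.0083 0.12 0" --pt "0.25 0.0066 0.0083 0.24 0" --pt "0.25 0.0066 0.0083 0.3 0" --pt "0.25 0.0066 0.0083 0.33 0" --pt "0.25 0.0066 0.0083 0.347 0" --pt "0.25 0.0066 0.0083 0.347 0"

```text
time: 2.95
tcp_pos: [0.448, 0.0025, 0.0248]
orientation: [-0.232, -3.133, -0.0]
wrist_force: [0.3, 0.3, -0.2]
gripper_width: 0.032
gripper_force: 0.0
```

```bash
python3 -c "
from h import *
here()
im=capture('scene');cv2.imwrite('pics/s3.png',cv2.resize(im[60:260,130:400,::-1],None,fx=2.5,fy=2.5,interpolation=cv2.INTER_CUBIC))
goal(.0405,-.006,.024)"
```

```text
t 2.95 jig [-0.0655 -0.0016  0.0004] z 0.0248 F [ 0.3  0.3 -0.2] w 0.032
goal (0.0405, -0.006, 0.024) row [-0.2112 -0.0087  0.0025] turn 0.0001
```

View pics/s3.png

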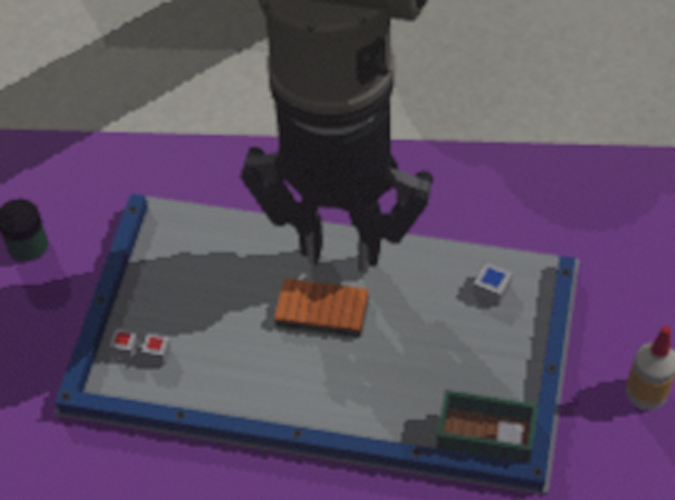

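Emit:
drive_tool --pt "0.25 0 -0.012 0.001 0" --pt "0.25 -0.03 -0.012 0.001 0" --pt "0.25 -0.045 -0.012 0.001 0" --pt "0.25 -0.06 -0.012 0.001 0" --pt "0.25 -0.08 -0.012 0.001 0" --pt "0.25 -0.1 -0.012 0.001 0" --pt "0.25 -0.12 -0.012 0.001 0" --pt "0.25 -0.14 -0.012 0.001 0" --pt "0.25 -0.155 -0.012 0.001 0" --pt "0.25 -0.165 -0.012 0.001 0"

```text
time: 4.25
tcp_pos: [0.5292, -0.0159, 0.0242]
orientation: [-0.232, -3.133, -0.0]
wrist_force: [-0.8, 0.3, -0.3]
gripper_width: 0.0325
gripper_force: 0.3
```

```bash
python3 -c "
from h import *
here()
im=capture('scene');cv2.imwrite('pics/s4.png',cv2.resize(im[60:260,130:400,::-1],None,fx=2.5,fy=2.5,interpolation=cv2.INTER_CUBIC))
goal(.0405,-.008,.024)"
```

```text
t 4.25 jig [ 0.0176 -0.0079  0.0001] z 0.0242 F [-0.8  0.3 -0.3] w 0.0325
goal (0.0405, -0.008, 0.024) row [-0.0447 -0.0002  0.0006] turn 0.0
```

View pics/s4.png

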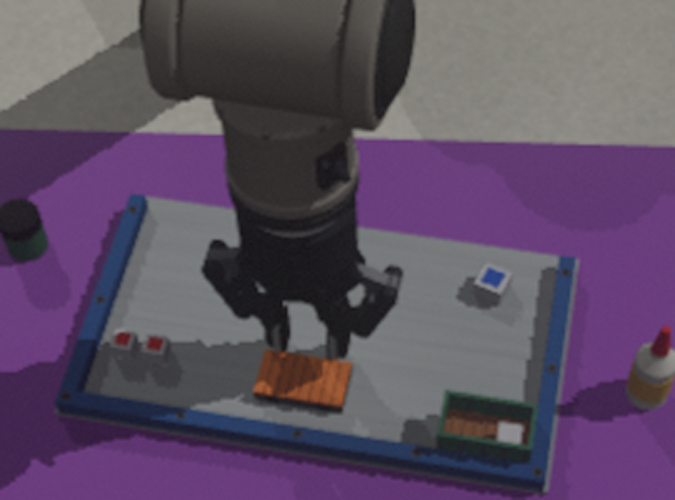

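Emit:
drive_tool --pt "0.25 -0.01 0 0 0" --pt "0.25 -0.02 0 0 0" --pt "0.25 -0.03 0 0 0" --pt "0.25 -0.036 0 0 0" --pt "0.25 -0.038 0 0 0"

```text
time: 4.92
tcp_pos: [0.5477, -0.0186, 0.0243]
orientation: [-0.232, -3.133, -0.0]
wrist_force: [-1.1, -0.0, 0.4]
gripper_width: 0.0319
gripper_force: 0.3
```

Emit:
drive_tool --pt "0.25 -0.003 0 0 0" --pt "0.25 -0.006 0 0 0" --pt "0.25 -0.006 0 0 0"

```text
time: 5.3
tcp_pos: [0.5507, -0.0191, 0.0243]
orientation: [0.232, 3.133, 0.0]
wrist_force: [0.8, 0.7, -0.2]
gripper_width: 0.0321
gripper_force: 0.0
```

Emit:
drive_tool --pt "0.25 -0.002 0 0 0" --pt "0.25 -0.004 0 0 0" --pt "0.25 -0.004 0 0 0"

```text
time: 5.68
tcp_pos: [0.5519, -0.0192, 0.0242]
orientation: [-0.232, -3.131, -0.0]
wrist_force: [-4.3, -0.4, 3.1]
gripper_width: 0.0319
gripper_force: 2.0
```

```bash
python3 -c "
from h import *
here()
im=capture('scene');cv2.imwrite('pics/s5.png',cv2.resize(im[140:260,150:350,::-1],None,fx=4,fy=4,interpolation=cv2.INTER_CUBIC))"
```

```text
t 5.675 jig [ 0.0404 -0.0078  0.0003] z 0.0242 F [-4.3 -0.4  3.1] w 0.0319
```

View pics/s5.png

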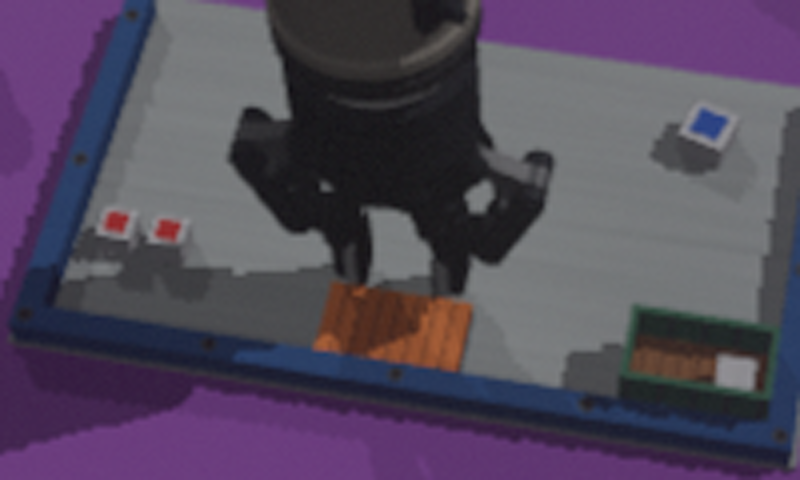

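The deck is against the fence: contact force is rising, and the TCP is at the jig x predicted from the geometry. I'll press a little more to seat it flat.

Emit:
drive_tool --pt "0.25 -0.002 0 0 0" --pt "0.25 -0.002 0 0 0" --pt "0.25 -0.002 0 0 0" --pt "0.25 -0.002 0 0 0"

```text
time: 6.22
tcp_pos: [0.5519, -0.0192, 0.0241]
orientation: [-0.231, -3.129, -0.0]
wrist_force: [-6.7, 0.1, 5.6]
gripper_width: 0.0316
gripper_force: 3.7
```

Emit:
drive_tool --pt "0.25 0.02 0 0 0" --pt "0.25 0.06 0 0 0" --pt "0.25 0.06 0 -0.1 0" --pt "1 0.16 0 -0.2 0" --pt "1 0.26 0 -0.3 0" --pt "1 0.36 0 -0.3 0" --pt "1 0.36 0 -0.3 0"

```text
time: 7.1
tcp_pos: [0.372, 0.0079, 0.175]
orientation: [0.231, 3.132, 0.0]
wrist_force: [0.6, -0.5, 0.4]
gripper_width: -0.0001
gripper_force: 0.0
```

```bash
python3 -c "
from h import *
here()
im,o=look((.513,-.0055,-.148),place(J,np.array([[.07,-.006,0]]))[0][:2].tolist()+[-.148])
for k,v in o.items(): print(k,np.round(v[0],4),round(v[1],1))
for k in [('top',),('scene',)]: print(k,rel(o['deck',k][0],J).round(4), rel(o['deck',k][0],o['jig',k][0]).round(4))
a=im['top'][150:320,180:400,::-1]; b=im['scene'][130:260,150:350,::-1]
cv2.imwrite('pics/c6.png',np.hstack([cv2.resize(a,(400,309),interpolation=cv2.INTER_CUBIC),cv2.resize(b,(400,309),interpolation=cv2.INTER_CUBIC)]))
"
```

```text
t 7.1 jig [-0.1414 -0.0076  0.0005] z 0.175 F [ 0.6 -0.5  0.4] w -0.0001
('jig', ('top', 'scene')) [ 0.5108 -0.0048 -0.1446] 1842.4
('deck', ('top', 'scene')) [ 0.5784 -0.0215 -0.151 ] 269.7
('jig', ('top',)) [ 0.5135 -0.0054 -0.1403] 692.1
('deck', ('top',)) [ 0.5815 -0.0232 -0.1754] 60.6
('jig', ('scene',)) [ 0.507  -0.0039 -0.1502] 1010.0
('deck', ('scene',)) [ 0.5732 -0.0207 -0.1246] 173.8
('top',) [ 0.0703 -0.0074 -0.0274] [ 0.0698 -0.0081 -0.0351]
('scene',) [ 0.0618 -0.0062  0.0234] [ 0.0679 -0.0067  0.0256]
```

View pics/c6.png

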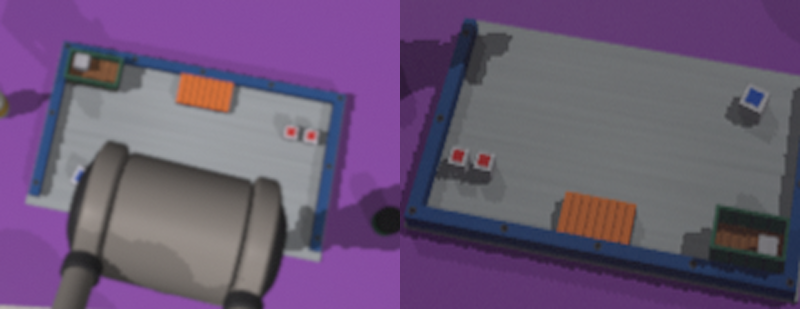

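```bash
python3 -c "
from h import *
goal(.068,.056,.025)"
```

```text
goal (0.068, 0.056, 0.025) row [-0.4096  0.1277  0.3013] turn 0.0
```

Emit:
drive_tool --pt "1 -0.12 0.04 0 0" --pt "1 -0.24 0.08 0 0" --pt "1 -0.35 0.11 0 0" --pt "1 -0.41 0.128 0 0" --pt "1 -0.41 0.128 0.08 0" --pt "1 -0.41 0.128 0.16 0" --pt "1 -0.41 0.128 0.23 0" --pt "1 -0.41 0.128 0.28 0" --pt "1 -0.41 0.128 0.3 0" --pt "1 -0.41 0.128 0.3 0"

```text
time: 8.45
tcp_pos: [0.5885, 0.0401, 0.0238]
orientation: [0.232, 3.133, 0.0]
wrist_force: [1.2, -0.4, 0.8]
gripper_width: 0.0002
gripper_force: 0.0
```

```bash
python3 -c "
from h import *
here()
im=capture('scene');cv2.imwrite('pics/s7.png',cv2.resize(im[120:270,150:400,::-1],None,fx=3,fy=3,interpolation=cv2.INTER_CUBIC))"
```

```text
t 8.45 jig [0.068  0.0562 0.0001] z 0.0238 F [ 1.2 -0.4  0.8] w 0.0002
```

View pics/s7.png

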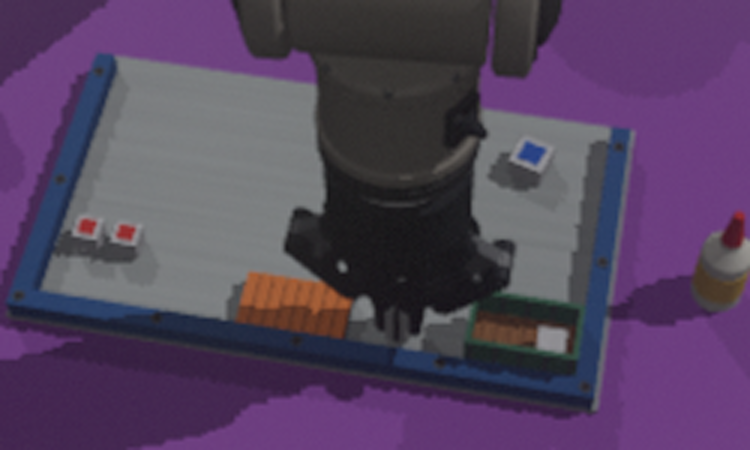

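Emit:
drive_tool --pt "1 0 -0.022 0 0" --pt "1 0 -0.036 0 0" --pt "1 -0.001 -0.05 0 0" --pt "1 -0.002 -0.064 0 0" --pt "1 -0.002 -0.078 0 0" --pt "1 -0.003 -0.092 0 0" --pt "1 -0.003 -0.106 0 0" --pt "1 -0.004 -0.12 0 0" --pt "1 -0.004 -0.126 0 0"

```text
time: 9.62
tcp_pos: [0.5794, -0.022, 0.0244]
orientation: [-0.232, -3.131, -0.002]
wrist_force: [-3.3, 5.9, 4.6]
gripper_width: 0.0
gripper_force: 3.8
```

```bash
python3 -c "
from h import *
here()
im=capture('scene');cv2.imwrite('pics/s8.png',cv2.resize(im[120:270,150:400,::-1],None,fx=3,fy=3,interpolation=cv2.INTER_CUBIC))"
```

```text
t 9.625 jig [ 0.0681 -0.0065 -0.0002] z 0.0244 F [-3.3  5.9  4.6] w 0.0
```

View pics/s8.png

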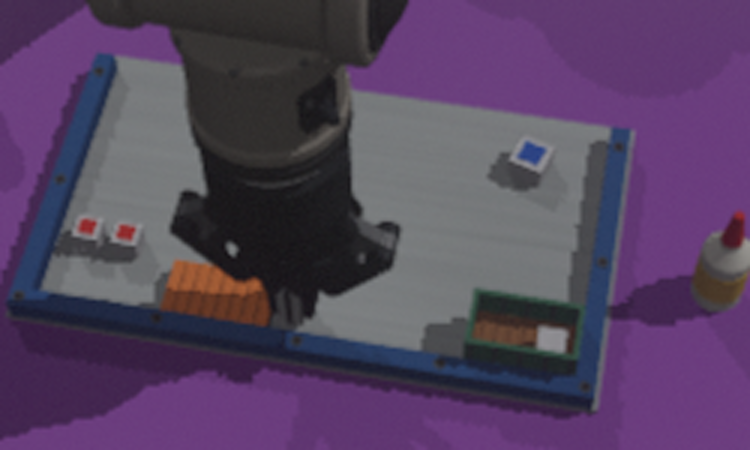

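Emit:
drive_tool --pt "1 0.001 -0.01 0 0" --pt "1 0.001 -0.024 0 0" --pt "1 0.001 -0.038 0 0" --pt "1 0.001 -0.052 0 0" --pt "1 0.001 -0.066 0 0" --pt "1 0.001 -0.08 0 0" --pt "1 0.001 -0.094 0 0" --pt "1 0.001 -0.1 0 0"

```text
time: 10.68
tcp_pos: [0.5722, -0.0721, 0.0243]
orientation: [-0.233, -3.132, -0.001]
wrist_force: [-1.8, 4.5, 4.7]
gripper_width: -0.0003
gripper_force: 2.9
```

```bash
python3 -c "
from h import *
here()
im=capture('scene');cv2.imwrite('pics/s9.png',cv2.resize(im[120:270,150:400,::-1],None,fx=3,fy=3,interpolation=cv2.INTER_CUBIC))"
```

```text
t 10.675 jig [ 0.0684 -0.0571 -0.0003] z 0.0243 F [-1.8  4.5  4.7] w -0.0003
```

View pics/s9.png

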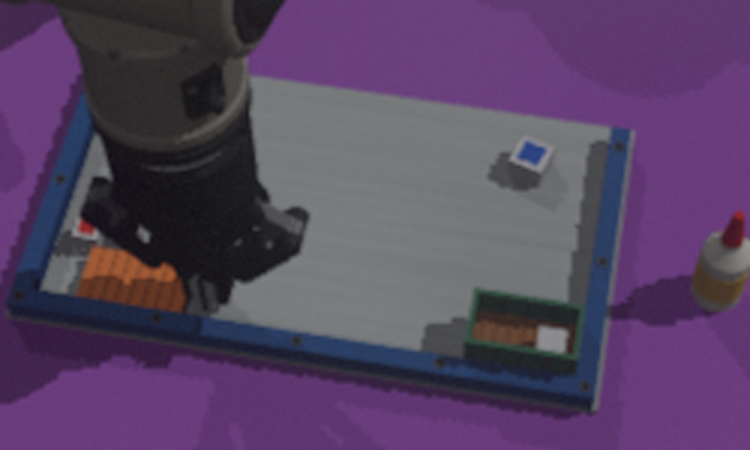

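Emit:
drive_tool --pt "1 0 -0.01 0 0" --pt "1 0 -0.02 0 0" --pt "1 0 -0.03 0 0" --pt "1 0 -0.04 0 0" --pt "1 0 -0.04 0 0"

```text
time: 11.35
tcp_pos: [0.5696, -0.0919, 0.0243]
orientation: [0.232, 3.133, -0.0]
wrist_force: [-0.7, 1.7, 0.8]
gripper_width: 0.0001
gripper_force: 1.1
```

Emit:
drive_tool --pt "1 0 -0.004 0 0" --pt "1 0 -0.008 0 0" --pt "1 0 -0.008 0 0"

```text
time: 11.72
tcp_pos: [0.5691, -0.0958, 0.0243]
orientation: [0.232, 3.133, -0.0]
wrist_force: [-1.6, 1.5, 1.3]
gripper_width: 0.0002
gripper_force: 1.0
```

```bash
python3 -c "
from h import *
here()"
```

```text
t 11.725 jig [ 0.0688 -0.0811  0.0001] z 0.0243 F [-1.6  1.5  1.3] w 0.0002
```

Emit:
drive_tool --pt "1 0 -0.003 0 0" --pt "1 0 -0.006 0 0" --pt "1 0 -0.006 0 0"

```text
time: 12.1
tcp_pos: [0.5688, -0.0977, 0.0243]
orientation: [0.232, 3.133, 0.002]
wrist_force: [1.8, 6.7, 1.6]
gripper_width: 0.0003
gripper_force: 3.5
```

Emit:
drive_tool --pt "1 0 -0.003 0 0" --pt "1 0 -0.003 0 0" --pt "1 0 -0.003 0 0"

```text
time: 12.48
tcp_pos: [0.5687, -0.0979, 0.0243]
orientation: [0.232, 3.133, 0.004]
wrist_force: [2.1, 11.6, 2.2]
gripper_width: -0.0001
gripper_force: 6.1
```

Force is up to 11.6 N with no further travel, so it's rigid contact. I'll back off and check with the cameras.

Emit:
drive_tool --pt "1 0 0.01 0 0" --pt "1 0 0.04 0 0" --pt "1 0 0.05 -0.1 0" --pt "1 0 0.05 -0.2 0" --pt "1 0.12 0.1 -0.3 0" --pt "1 0.24 0.15 -0.3 0" --pt "1 0.36 0.2 -0.3 0" --pt "1 0.42 0.25 -0.3 0" --pt "1 0.42 0.25 -0.3 0"

```text
time: 13.6
tcp_pos: [0.376, 0.0566, 0.1745]
orientation: [-0.227, -3.132, -0.0]
wrist_force: [0.9, -0.1, 1.0]
gripper_width: 0.0002
gripper_force: 0.0
```

```bash
python3 -c "
from h import *
from workcell import tip_of
here()
im,o=look((.513,-.0055,-.148),place(J,np.array([[.07,-.128,0]]))[0][:2].tolist()+[-.148])
for k in [('top','scene'),('top',),('scene',)]: print(k,rel(o['deck',k][0],J).round(4), rel(o['deck',k][0],o['jig',k][0]).round(4))
# grey plate pixels between deck and end fence along deck midline (jig y profile)
for n in im:
    for xj in (.06,.07,.08):
        P=[proj(n,place(J,np.array([[xj,y,.017]])))[0] for y in np.arange(-.172,-.085,.004)]
        hs=cv2.cvtColor(im[n],cv2.COLOR_RGB2HSV); print(n,xj,[tuple(int(v) for v in hs[int(round(p[1])),int(round(p[0]))][:2]) for p in P])
for n in im:
  for t in ('wagon','magnet','glue'): print(n,t,[d['point'].round(4) if hasattr(d['point'],'round') else d['point'] for d in tip_of(n,t)[:1]])
"
```

```text
t 13.6 jig [-0.1447  0.0412  0.0034] z 0.1745 F [ 0.9 -0.1  1. ] w 0.0002
('top', 'scene') [ 0.0673 -0.1282 -0.0079] [ 0.0689 -0.1286 -0.0131]
('top',) [ 0.0709 -0.1277 -0.0276] [ 0.069  -0.1282 -0.036 ]
('scene',) [ 0.0625 -0.1293  0.0415] [ 0.0692 -0.1299  0.0421]
top 0.06 [(124, 96), (109, 159), (110, 151), (0, 98), (9, 165), (10, 184), (10, 184), (10, 182), (10, 184), (11, 181), (11, 184), (10, 184), (10, 184), (10, 181), (10, 184), (11, 180), (10, 184), (10, 182), (10, 183), (8, 119), (110, 11), (103, 12)]
top 0.07 [(126, 94), (109, 148), (109, 155), (169, 87), (10, 181), (11, 182), (11, 185), (10, 183), (10, 184), (11, 183), (10, 183), (10, 181), (10, 182), (10, 182), (10, 182), (11, 181), (11, 184), (10, 183), (10, 184), (7, 121), (110, 11), (103, 12)]
top 0.08 [(116, 100), (108, 157), (109, 159), (151, 63), (10, 181), (10, 183), (10, 186), (11, 182), (10, 183), (10, 183), (11, 184), (10, 183), (11, 184), (10, 182), (10, 184), (11, 182), (11, 185), (11, 182), (11, 186), (9, 149), (130, 6), (107, 12)]
scene 0.06 [(120, 108), (110, 147), (111, 146), (113, 126), (9, 168), (9, 169
[... 184 characters left out ...]
7 [(123, 115), (111, 144), (111, 150), (111, 143), (10, 168), (9, 163), (10, 168), (10, 169), (10, 169), (10, 168), (10, 169), (9, 165), (10, 168), (10, 169), (10, 166), (9, 162), (10, 171), (9, 161), (10, 169), (10, 168), (160, 12), (110, 8)]
scene 0.08 [(124, 115), (111, 143), (111, 146), (150, 61), (10, 171), (10, 165), (10, 168), (10, 169), (10, 169), (10, 162), (10, 168), (9, 166), (10, 168), (9, 164), (10, 169), (10, 165), (10, 168), (10, 167), (10, 167), (9, 165), (120, 7), (113, 10)]
top wagon [[0.6024, 0.1117, 0.0063]]
top magnet []
top glue [[0.5532, 0.2285, 0.0018]]
scene wagon [[0.5999, 0.1156, 0.0029]]
scene magnet [[0.471, 0.1164, 0.0034]]
scene glue [[0.5555, 0.2266, -0.0028]]
```

```bash
python3 -c "
from workcell import workorder
print(workorder.job_done())"
```

```text
the job is handed in; nothing more can be done
None
```

The deck was pushed flat against the long fence, slid along it into the free corner and stopped hard against the end fence by about 12.5 s; the final camera check agreed and showed the wagon, glue and magnet unmoved within measuring error (the jar was not re-measured). The job is handed in, but no verdict came back.

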